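Start the lure dryer

TASK

Start the lure dryer: push its drawer fully home, then press down the raised end of the long rocker so that it is switched over, then press the large round button right in so that it stays down. Last, press the small square key right down, keep it down for two seconds and let it come up again. Only touch and press, in this order, and leave the jar, the sanding block, the bottle and the brush where they are.

Things in the scene. Friction and masses are not known exactly. Their poses are not given: they have to be found in the camera images.
- dryer: Low bench dryer: plain grey steel cabinet, fixed, 260 mm deep (x), 400 wide (y), 100 high. Origin: centre of its underside, on the bench; x points from drawer front to back, y left seen from the drawer side, z up. On its lid, in a row at x = -45 mm, y = -100, 0, +100 mm, three fixed control pods 90 x 90 x 30 mm, turned as the dryer; tops 130 mm above the bench; order varies.
- drawer_front (a point): Centre of the outer face of the drawer's plain aluminium front panel, no handle; moves with the drawer. Panel 250 mm wide, 70 high (15 to 85 mm above the bench), 15 thick, outside the cabinet. With the drawer home the face is 145 mm in front of the dryer's origin. Shuts along the dryer's +x.
- drawer (a joint): Drawer opening in m: 0 is fully home, 0.06 the most; starts 0.025 to 0.05 open. Slides with about 2 N friction to a firm stop, and stays where it is left.
- rocker (a joint): Rocker switch in rad: 0 is off, 0.28 is on (a firm stop). Stays where it is left; about 0.06 N m to tip, that is 2 to 3 N at the press point.
- rocker_raised_end (a point): Press point on top of the raised half of the black rocker, 24 mm from the pivot; moves with it. Rocker: shallow V, 72 mm long (dryer x), 34 wide, two 36 mm halves; pivot at mid-pod, 136 mm above the bench. Off: the back half (+x) stands up 0.28 rad, front half level. On: back half level, its top 143 mm above the bench (this point sinks about 6 mm), front half up.
- round_button_top (a point): Centre of the top of the large round black button, 38 mm across, standing 14 mm above its pod (144 mm above the bench) when out; moves with the button.
- round_button (a joint): Round button travel in m: 0 is out, 0.007 fully in (firm stop). Latching: it stays in where it is pressed to; about 3.5 N pushes it down.
- square_key_top (a point): Centre of the top of the small square black key, 22 x 22 mm, standing 14 mm above its pod (144 mm above the bench) when out; moves with the key.
- square_key (a joint): Square key travel in m: 0 is out, 0.006 fully in (firm stop). Springs back when let go; 1.5 N starts it, about 4.5 N holds it fully in.
- paint_jar: Bystander: loose amber glass jar, 42 mm across, 55 mm high, on the dryer's lid behind the pods. Origin: centre of its underside.
- sanding_block: Bystander: loose cork sanding block 45 x 70 x 26 mm on the dryer's lid behind the pods. Origin: centre of its underside.
- thinner_bottle: Bystander: loose white bottle, 48 mm across, 110 mm high, on the bench in front of the dryer, to the left of the drawer. Origin: centre of its underside.
- brush: Bystander: loose paint brush 170 mm long lying on the bench in front of the dryer, to the right of the drawer. Origin: on its underside near mid-length; x along it.

How it is judged:
By the outcome, as a careful person would: the job done as asked, in the order asked, and still so for the second after the job is handed in, with the robot touching nothing.
It also fails if it takes over 58 s, if anything falls off the work surface, if the arm or the gripper's body presses on something with over 40 N, if the wrist force passes 120 N, or if a joint passes its speed limit or range.

ROBOT

A 6-joint arm with a two-finger parallel gripper is mounted at the origin on the work surface. World frame = base frame: x ahead of the robot, y to its left, z up, the work surface at z = 0. Lengths are in m, angles in rad, forces in N, time in s.
With the tool pointing down it reaches from about 0.35 to 0.925 m from the base axis. Payload 6.4 kg.
Tool frame: the origin (TCP) lies at the very end of the fingers, on their centre line; the grasp point (between the pads) lies 19 mm behind it; z points along the fingers, y is the direction in which the jaws open and shut (so a half turn about z gives the same grasp; the last joint's range is limited). The gripper opens to 85 mm and grips with 20 to 120 N. Pads are 22 mm wide; open, the fingers measure 114 mm over their backs; the gripper's body (76 mm by 85 mm) begins 54 mm behind the grasp point. The pads swing forward as they close: fully open they stand 13 mm farther back than shut.
Start: joints at [1.092, 0.245, 1.558, -0, 1.339, -0.174], TCP at [0.195, 0.62, 0.201] pointing down, gripper open.
Joint ranges: [-3.13, 3.13], [-1.02, 2.26], [0.13, 2.54], [-0.95, 4.09], [0.21, 2.88], [-2.74, 2.74]. Speed limits (rad/s): [2.57, 2.57, 3.14, 3.14, 3.14, 3.14].

INTERFACE

Orientations are given as a rotation vector (axis times angle).
In Python, from cell import state, capture, hand_in gives the robot as it stands.
- The arm moves only by the tool send_rows, never from a script. Its argument "steps" is a list of rows, each a list of 6 numbers: the shift along the tool's x, y, z in mm, then the turn, a rotation vector about the tool's x, y, z in degrees. In form: [[dx, dy, dz, wx, wy, wz], ...]. A call has 1 to 12 rows; each row is the pose to reach, as a shift and turn from the pose commanded when the call began, along the tool's axes at that moment; what a row does not reach only later rows make up. A row lasts 1/12 s, in which the tool goes at most 41.7 mm and 7.16 degrees, less where a joint would pass 70% of its speed; a pose out of reach is approached as far as the arm can. A call with a gripper value outside its range is refused whole. "hand" is the opening in per cent of the stroke, from 0 (shut) to 100 (fully open), set as the call begins (left out, the last holds). The fingers move at their own pace and stop on an object; "grip_force" is the grip in N (left out, the last holds). Time passes only in rows, so rows that repeat a pose let the fingers close. It gives the time, the measured TCP pose, the force and the opening at its end, in the units of the state.
- state(): the state, without advancing time (a new reading comes with each control period).
- capture(name): name is "side" or "top" or "wrist"; returns a dict with "frame" (480x640x3 uint8, red, green, blue), "range_z" (480x640 float32, m along the optical axis (not along the pixel's ray), 0 where there is no reading), "fx", "fy", "cx", "cy" (pixels), "rvec" (rotation vector, rad) and "tvec" (3), from world to camera coordinates, as OpenCV has them. Camera axes: x right, y down, z forward; pixel columns grow to the right and rows downward; lengths in m; the calibration is good to about 2 mm. A picture is of the moment at which its call begins.
- hand_in(): hands the job in, once; it reports no verdict.
The state is a dict: "t": time; "joint_pos": joint angles; "joint_velocities": joint speeds; "joint_efforts": joint torques, N m; "tool_pos": TCP position; "ee_rot": TCP orientation; "ft_force": force on the tool from outside, world axes, zero at the start; "ft_torque": the same for the moment, N m; "grip_width": finger opening in m.
Only numpy, scipy, OpenCV 4.12 (cv2) and the standard library are available. Lean on these libraries where they do the work, as an engineer would, in place of code of your own. Each camera call takes 0.05 s, during which the arm holds its last target.

## Working session

There is one attempt and no reset: what is moved stays moved. The work goes in short steps, Python scripts to look and compute and a tool call to move; the robot and the scene stay as the last step left them, time stands still between calls to the robot, and variables do not carry over. Pictures are saved under pics/ and viewed, and the job is handed in when it is done.

Besides the shell and the picture viewer there is one more tool, called after "Request:" as a command line: name --pt "numbers of a row" for each row, then --argument value for the rest. send_rows: Moves the arm, as the interface text tells. Its arguments: {"type":"object","properties":{"steps":{"type":"array","items":{"type":"array","items":{"type":"number"}}},"hand":{"type":"number"},"grip_force":{"type":"number"}},"required":["steps"]}

```bash
mkdir -p pics; ls; python3 - <<'E'
from cell import state,capture
import cv2,numpy as np
s=state();print({k:np.round(v,3).tolist() for k,v in s.items()})
for n in("top","side","wrist"):
    c=capture(n);cv2.imwrite(f"pics/{n}0.png",c["frame"][:,:,::-1]);np.savez(f"{n}0.npz",**c)
    print(n,c["fx"],c["cx"],c["cy"],c["rvec"],c["tvec"],(c["range_z"]>0).mean())
E
```

```text
pics
{'t': 0.0, 'joint_pos': [1.092, 0.246, 1.559, -0.0, 1.339, -0.174], 'joint_velocities': [-0.003, -0.0, 0.001, -0.001, -0.0, 0.0], 'joint_efforts': [0.0, -42.953, -32.612, -0.0, 0.005, 0.0], 'tool_pos': [0.195, 0.619, 0.2], 'ee_rot': [-0.477, -3.105, 0.003], 'ft_force': [0.525, 0.596, 0.477], 'ft_torque': [0.008, 0.002, -0.052], 'grip_width': 0.085}
top 515.4150928194167 322.4790858647021 238.82075636096334 [ 2.17751771 -2.16324265  0.0467352 ] [-0.01797944  0.57320005  1.04116715] 0.996142578125
side 507.82643809261316 318.90610074056536 239.1485536858038 [ 0.74400716 -2.51767786  1.18546349] [0.48477514 0.30250811 0.71381298] 0.995849609375
wrist 340.04677286481495 317.50776400356557 236.65078411898455 [-2.32697535 -1.70619714 -0.25864198] [-0.64794609 -0.03815727  0.38098968] 0.99599609375
```

View pics/top0.png

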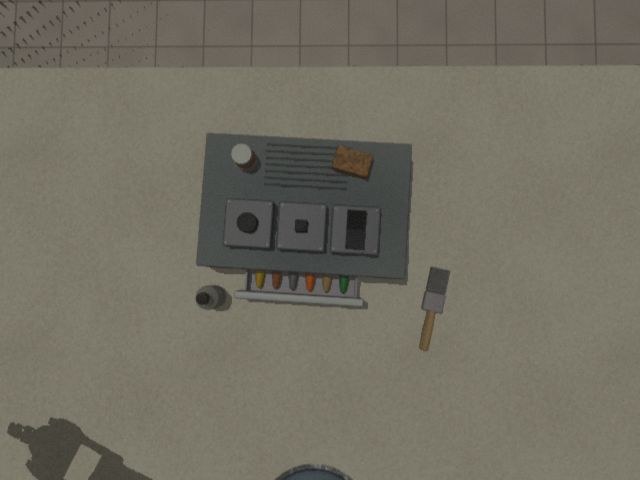

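View pics/side0.png

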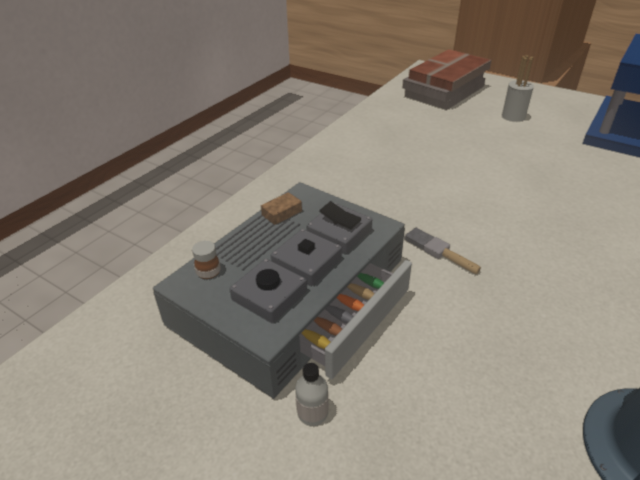

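The top view shows the dryer at about (305,205). The round button is at (247,223), the square key at (301,226) and the rocker at (356,230), with the drawer front near (300,298). The bottle (208,297) and brush (435,310) are clear of the drawer. The side view agrees, and the rocker's back half is up.

```bash
cat > h.py <<'E'
import numpy as np,cv2
def load(n):
    return dict(np.load(n))
def cam(c):
    R=cv2.Rodrigues(c["rvec"])[0];return R,c["tvec"].reshape(3)
def cloud(c):
    R,t=cam(c);v,u=np.mgrid[:480,:640];z=c["range_z"]
    P=np.stack([(u-c["cx"])/c["fx"]*z,(v-c["cy"])/c["fy"]*z,z],-1)
    return (P-t)@R
def ray(c,uv,h):
    R,t=cam(c);d=R.T@np.array([(uv[0]-c["cx"])/c["fx"],(uv[1]-c["cy"])/c["fy"],1]);o=-R.T@t
    return o+d*(h-o[2])/d[2]
def proj(c,P):
    return cv2.projectPoints(np.array(P,float).reshape(-1,3),c["rvec"],c["tvec"],np.array([[c["fx"],0,c["cx"]],[0,c["fy"],c["cy"]],[0,0,1.]]),None)[0].reshape(-1,2)
E
python3 - <<'E'
from h import *
c=load("top0.npz");X=cloud(c);H=X[...,2]
print("bench",np.median(H[350:450,250:400]),"lid",np.median(H[250:262,220:380]))
for nm,lo,hi,reg in(("cab",.06,.2,(125,275,190,420)),("pods",.118,.2,(195,260,215,390)),("lid",.09,.2,(125,290,190,420))):
    m=np.zeros(H.shape,np.uint8);a,b,l,r=reg;m[a:b,l:r]=((H>lo)&(H<hi))[a:b,l:r]
    cs=cv2.findContours(m,0,2)[0]
    for k in cs:
        if cv2.contourArea(k)<300: continue
        hh=.13 if nm=="pods" else .1
        w=np.array([ray(c,p[0],hh)[:2] for p in k],np.float32)
        (cx,cy),wh,an=cv2.minAreaRect(w);print(nm,cx,cy,wh,an)
g=c["frame"].astype(int).max(2)
for nm,(a,b,l,r),h in(("round",(208,238,232,264),.144),("key",(216,236,292,312),.144),("rock",(206,253,342,370),.14)):
    m=np.zeros(H.shape,np.uint8);m[a:b,l:r]=g[a:b,l:r]<45
    k=max(cv2.findContours(m,0,2)[0],key=cv2.contourArea);M=cv2.moments(k);p=(M["m10"]/M["m00"],M["m01"]/M["m00"])
    print(nm,cv2.contourArea(k),cv2.boundingRect(k),p,ray(c,p,h).round(4),"z",np.median(H[m>0]).round(4))
# drawer panel
m=np.zeros(H.shape,np.uint8);m[284:312,225:370]=(H[284:312,225:370]>.075)&(H[284:312,225:370]<.1)
k=max(cv2.findContours(m,0,2)[0],key=cv2.contourArea);w=np.array([ray(c,p[0],.085)[:2] for p in k],np.float32);print("panel",cv2.minAreaRect(w),np.median(H[m>0]))
i=c["frame"][:,:,::-1];cv2.imwrite("pics/topz.png",cv2.resize(i[120:320,180:450],None,fx=2.9,fy=2.9,interpolation=2))
E
```

```text
bench -0.00033625824746281085 lid 0.09999886185437525
cab 0.6338094472885132 0.01970095932483673 (0.3986539840698242, 0.25989505648612976) 86.79978942871094
pods 0.5835270881652832 -0.07719777524471283 (0.08952838182449341, 0.08984745293855667) 86.81005859375
pods 0.5891446471214294 0.02204187773168087 (0.08971146494150162, 0.08990643918514252) 86.72138214111328
pods 0.5946855545043945 0.12083679437637329 (0.09096728265285492, 0.08986636251211166) 86.78005981445312
lid 0.6341966390609741 0.019686967134475708 (0.3985775113105774, 0.2590996325016022) 86.77473449707031
round 287.0 (237, 213, 21, 20) (247.52206736353077, 222.869918699187) [0.5929 0.1197 0.144 ] z 0.1431
key 123.5 (295, 220, 13, 13) (300.95006747638325, 226.1754385964912) [0.5873 0.0216 0.144 ] z 0.1433
rock 647.0 (345, 210, 22, 40) (355.64966512107156, 229.16872746007212) [ 0.5827 -0.0782  0.14  ] z 0.144
panel ((0.4548828601837158, 0.0297897607088089), (0.2489238679409027, 0.015175597742199898), 86.78791046142578) 0.0843274047220095
```

View pics/topz.png

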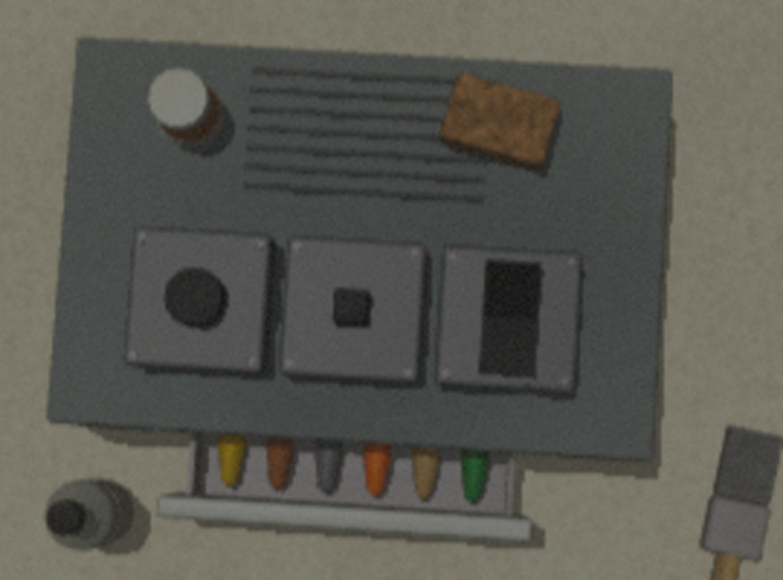

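```bash
cat >> h.py <<'E'
from scipy.spatial.transform import Rotation as Ro
O=np.array([.634,.0196]);YAW=np.deg2rad(-3.22)
ex=np.array([np.cos(YAW),np.sin(YAW)]);ey=np.array([-ex[1],ex[0]])
def W(x,y,z): return np.r_[O+x*ex+y*ey,z]
def L(p): d=np.array(p[:2])-O; return np.r_[d@ex,d@ey,p[2]]
def go(*t):
    from cell import state
    s=state();R=Ro.from_rotvec(s["ee_rot"])
    print("t",s["t"],"local",L(s["tool_pos"]).round(4),"F",np.round(s["ft_force"],1),"w",s["grip_width"])
    # desired: tool x = -dryer x, z down
    Rd=Ro.from_matrix(np.array([[-ex[0],ey[0],0],[-ex[1],ey[1],0],[0,0,-1.]]))
    for q in t: print(q,"d mm",(R.inv().apply(W(*q)-s["tool_pos"])*1e3).round(1),"rot",np.rad2deg((R.inv()*Rd).as_rotvec()).round(2))
E
python3 -c "
from h import *
go((-.23,0,.2),(-.23,0,.055))"
```

```text
t 0.15 local [-0.4722  0.5744  0.2003] F [ 0.3 -0.3 -0.4] w 0.08531280533843133
(-0.23, 0, 0.2) d mm [-376.1 -497.1    1. ] rot [ -0.09  -0.03 -14.24]
(-0.23, 0, 0.055) d mm [-376.1 -496.9  146. ] rot [ -0.09  -0.03 -14.24]
```

Request:
send_rows --pt "-10 -13 0 0 0 -1" --pt "-30 -40 0 0 0 -2" --pt "-50 -66 0 0 0 -3" --pt "-75 -99 0 0 0 -4" --pt "-100 -132 0 0 0 -5" --pt "-125 -165 0 0 0 -6" --pt "-150 -198 0 0 0 -7" --pt "-175 -231 0 0 0 -8" --pt "-200 -264 0 0 0 -9" --pt "-220 -291 0 0 0 -10" --pt "-235 -311 0 0 0 -10" --pt "-240 -317 0 0 0 -10" --hand 0 --grip_force 40

```text
t: 1.15
tool_pos: [0.3295, 0.2431, 0.2011]
ee_rot: [0.21, 3.134, -0.001]
ft_force: [-0.3, 0.1, -0.6]
grip_width: 0.0001
```

```bash
python3 -c "
from h import *
go((-.23,0,.2),(-.23,0,.055))"
```

```text
t 1.15 local [-0.3166  0.2061  0.2011] F [-0.3  0.1 -0.6] w 0.00010115300982701163
(-0.23, 0, 0.2) d mm [-102.3 -198.7    1.2] rot [-0.03  0.03 -4.46]
(-0.23, 0, 0.055) d mm [-102.2 -198.7  146.2] rot [-0.03  0.03 -4.46]
```

Request:
send_rows --pt "-5 -10 0 0 0 0" --pt "-18 -35 0 0 0 -1" --pt "-35 -68 0 0 0 -2" --pt "-52 -101 0 0 0 -3" --pt "-69 -134 0 0 0 -4" --pt "-85 -165 0 0 0 -4.5" --pt "-97 -188 0 0 0 -4.5" --pt "-102 -199 10 0 0 -4.5" --pt "-102 -199 35 0 0 -4.5" --pt "-102 -199 60 0 0 -4.5" --pt "-102 -199 80 0 0 -4.5" --pt "-102 -199 90 0 0 -4.5"

```text
t: 2.15
tool_pos: [0.4024, 0.0359, 0.1083]
ee_rot: [-0.081, -3.136, -0.002]
ft_force: [-0.6, 0.4, -0.6]
grip_width: -0.0003
```

```bash
python3 - <<'E'
from h import *
go((-.23,0,.055),(-.2,0,.055),(-.156,0,.055))
from cell import capture
for n in("top","side","wrist"):
    c=capture(n);cv2.imwrite(f"pics/{n}1.png",c["frame"][:,:,::-1]);np.savez(f"{n}1.npz",**c)
E
```

```text
t 2.15 local [-0.2322  0.0032  0.1083] F [-0.6  0.4 -0.6] w -0.0002706718304772129
(-0.23, 0, 0.055) d mm [-2.4 -3.3 53.3] rot [ 0.05 -0.27  0.27]
(-0.2, 0, 0.055) d mm [-32.4  -3.4  53.2] rot [ 0.05 -0.27  0.27]
(-0.156, 0, 0.055) d mm [-76.4  -3.6  53. ] rot [ 0.05 -0.27  0.27]
```

View pics/side1.png

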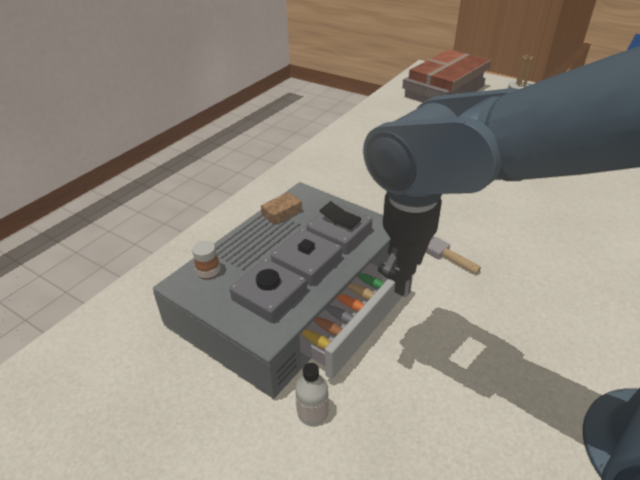

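View pics/wrist1.png

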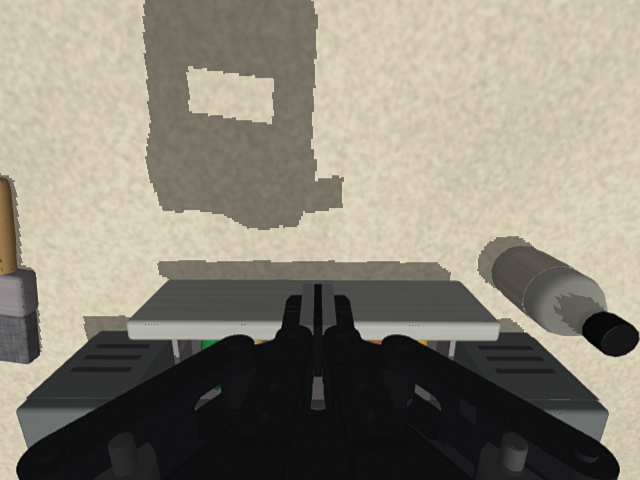

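Request:
send_rows --pt "0 -3 15 0 0 0" --pt "0 -3 35 0 0 0" --pt "0 -3 48 0 0 0" --pt "0 -3 53 0 0 0" --pt "-5 -3 53 0 0 0" --pt "-15 -3 53 0 0 0" --pt "-24 -3 53 0 0 0" --pt "-30 -3 53 0 0 0" --pt "-36 -3 53 0 0 0" --pt "-42 -3 53 0 0 0" --pt "-48 -3 53 0 0 0" --pt "-52 -3 53 0 0 0"

```text
t: 3.3
tool_pos: [0.4568, 0.0293, 0.0584]
ee_rot: [0.081, 3.14, -0.0]
ft_force: [0.6, -2.1, -0.3]
grip_width: 0.0001
```

```bash
python3 -c "
from h import *
go((-.156,0,.055))"
```

```text
t 3.3 local [-0.1775 -0.0003  0.0584] F [ 0.6 -2.1 -0.3] w 8.935305968171848e-05
(-0.156, 0, 0.055) d mm [-21.5   0.2   3.4] rot [-0.    0.02  0.26]
```

```bash
python3 - <<'E'
from h import *
from cell import capture,state
c=capture("wrist");cv2.imwrite("pics/wrist2.png",c["frame"][:,:,::-1])
print(state()["ft_force"])
c=capture("side");cv2.imwrite("pics/side2.png",cv2.resize(c["frame"][180:400,240:480,::-1],None,fx=2.5,fy=2.5))
print(state()["ft_force"]);go((-.156,0,.055))
E
```

```text
[ 0.59777675 -0.17641697  1.01051069]
[-0.37848675  0.94856878  0.05904329]
t 3.4 local [-0.1777 -0.0003  0.0583] F [-0.4  0.9  0.1] w -0.00018408451853361402
(-0.156, 0, 0.055) d mm [-21.7   0.2   3.3] rot [-0.    0.01  0.26]
```

View pics/wrist2.png

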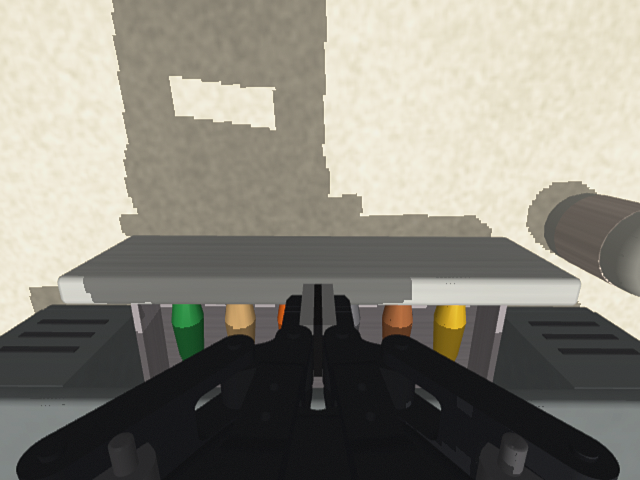

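View pics/side2.png

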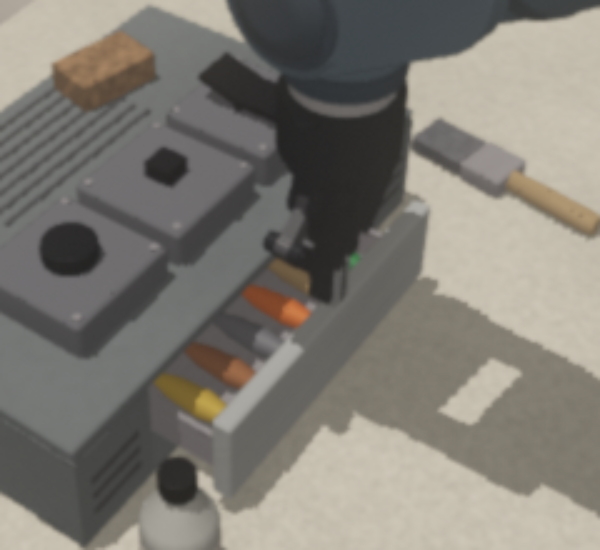

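```bash
python3 - <<'E'
from h import *
from cell import capture,state
c=capture("wrist");X=cloud(c);R,t=cam(c);print("cam local",L(-R.T@t))
for u in (302,317,335,200,450):
    print(u,[(v,*(L(X[v,u])*1e3).round(0).astype(int)) for v in (240,262,274,278,282,286,290,296,300,306,320,340)])
np.savez("wrist2.npz",**c)
c=capture("top");X=cloud(c);cv2.imwrite("pics/top2.png",cv2.resize(c["frame"][120:320,180:450,::-1],None,fx=2.9,fy=2.9))
H=X[...,2]
for l,r in((225,262),(340,370)):
  m=np.zeros(H.shape,bool);m[275:312,l:r]=(H[275:312,l:r]>.078)&(H[275:312,l:r]<.09)
  P=np.array([L(p) for p in X[m]]);print(len(P),P.mean(0) if len(P) else 0, P[:,0].min(),P[:,0].max())
E
```

```text
cam local [-0.25460474 -0.00178511  0.23228368]
302 [(240, np.int64(-188), np.int64(-11), np.int64(28)), (262, np.int64(-188), np.int64(-10), np.int64(65)), (274, np.int64(-189), np.int64(-9), np.int64(82)), (278, np.int64(-188), np.int64(-9), np.int64(85)), (282, np.int64(-186), np.int64(-9), np.int64(86)), (286, np.int64(-185), np.int64(-9), np.int64(86)), (290, np.int64(-182), np.int64(-9), np.int64(86)), (296, np.int64(-190), np.int64(-8), np.int64(106)), (300, np.int64(-190), np.int64(-8), np.int64(110)), (306, np.int64(-189), np.int64(-8), np.int64(114)), (320, np.int64(-190), np.int64(-7), np.int64(125)), (340, np.int64(-190), np.int64(-7), np.int64(137))]
317 [(240, np.int64(-188), np.int64(-2), np.int64(28)), (262, np.int64(-189), np.int64(-2), np.int64(66)), (274, np.int64(-188), np.int64(-2), np.int64(81)), (278, np.int64(-188), np.int64(-2), np.int64(85)), (282, np.int64(-186), np.int64(-2), np.int64(86)), (286, np.int64(-189), np.int64(-2), np.int64(96)), (290, np.int64(-189), np.int64(-2), np.int64(99)), (296, np.int64(-190), np.int64(-2), np.int64(107)), (300, np.int64
[... 1514 characters left out ...]
int64(69), np.int64(65)), (274, np.int64(-189), np.int64(62), np.int64(81)), (278, np.int64(-188), np.int64(61), np.int64(85)), (282, np.int64(-187), np.int64(61), np.int64(86)), (286, np.int64(-185), np.int64(61), np.int64(86)), (290, np.int64(-182), np.int64(61), np.int64(86)), (296, np.int64(-179), np.int64(62), np.int64(86)), (300, np.int64(-177), np.int64(62), np.int64(86)), (306, np.int64(-151), np.int64(81), np.int64(44)), (320, np.int64(-142), np.int64(81), np.int64(46)), (340, np.int64(-128), np.int64(83), np.int64(47))]
31 [-0.17904354  0.12089156  0.08391025] -0.18601210243103916 -0.1723823219554588
186 [-0.17906247 -0.10179     0.08409578] -0.1872207649456443 -0.12935758810408404
```

View pics/top2.png

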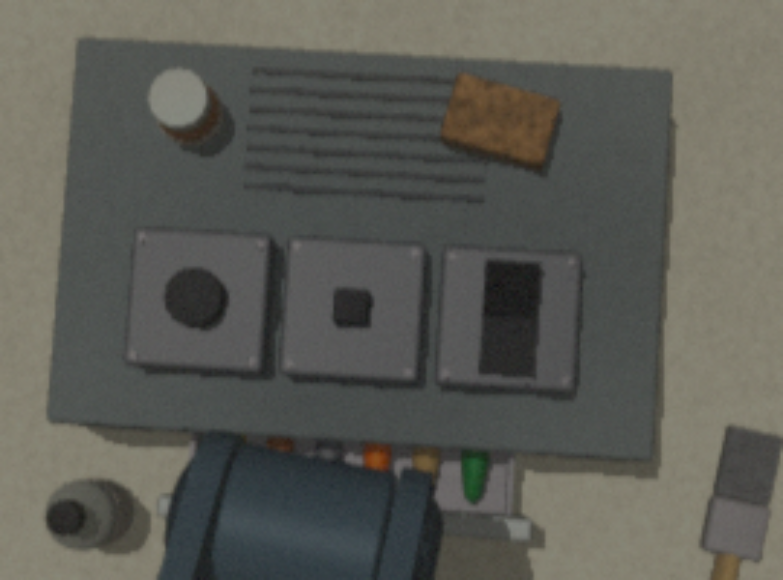

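```bash
python3 - <<'E'
from h import *
for n in ("wrist0.npz","wrist1.npz","wrist2.npz"):
    c=load(n);z=c["range_z"];R,t=cam(c);C=-R.T@t
    print(n,"cam",C.round(4))
    for u in (308,317,328): print(u,[(v,round(float(z[v,u]),3)) for v in range(270,300,3)])
T=[(.195,.619,.2),(.4024,.0359,.1083),(.4566,.0293,.0583)]
for n,p in zip(("wrist0.npz","wrist1.npz","wrist2.npz"),T):
    c=load(n);R,t=cam(c);print("TCP in cam",R@np.array(p)+t,proj(c,[p]))
for n in ("wrist0.npz",):cv2.imwrite("pics/w0.png",load(n)["frame"][:,:,::-1])
from cell import capture
c=capture("side");np.savez("side2.npz",**c);print("side tcp",proj(c,[T[2]]));
X=cloud(c)
b=c["frame"].astype(int).max(2)<60
for v in range(270,310,3):print(v,[ (u,*(L(X[v,u])*1e3).astype(int)) for u in range(360,384,4)])
E
```

```text
wrist0.npz cam [0.1216 0.6416 0.3742]
308 [(270, 0.404), (273, 0.405), (276, 0.404), (279, 0.407), (282, 0.407), (285, 0.411), (288, 0.409), (291, 0.412), (294, 0.414), (297, 0.412)]
317 [(270, 0.403), (273, 0.404), (276, 0.406), (279, 0.408), (282, 0.408), (285, 0.41), (288, 0.41), (291, 0.411), (294, 0.413), (297, 0.414)]
328 [(270, 0.402), (273, 0.405), (276, 0.406), (279, 0.407), (282, 0.407), (285, 0.409), (288, 0.411), (291, 0.411), (294, 0.413), (297, 0.414)]
wrist1.npz cam [0.3266 0.0384 0.2837]
308 [(270, 0.305), (273, 0.305), (276, 0.307), (279, 0.308), (282, 0.283), (285, 0.15), (288, 0.147), (291, 0.144), (294, 0.143), (297, 0.139)]
317 [(270, 0.306), (273, 0.306), (276, 0.307), (279, 0.308), (282, 0.284), (285, 0.149), (288, 0.148), (291, 0.144), (294, 0.142), (297, 0.14)]
328 [(270, 0.304), (273, 0.306), (276, 0.307), (279, 0.308), (282, 0.284), (285, 0.151), (288, 0.148), (291, 0.144), (294, 0.143), (297, 0.14)]
wrist2.npz cam [0.3797 0.0321 0.2323]
308 [(270, 0.17), (273, 0.165), (276, 0.163), (279, 0.159), (282, 0.16), (285, 0.15), (288, 0.147), (291, 0.144), (294, 0
[... 4282 characters left out ...]
int64(0), np.int64(80)), (380, np.int64(-188), np.int64(-12), np.int64(70))]
306 [(360, np.int64(-467), np.int64(516), np.int64(694)), (364, np.int64(-176), np.int64(19), np.int64(83)), (368, np.int64(-181), np.int64(15), np.int64(83)), (372, np.int64(-186), np.int64(10), np.int64(82)), (376, np.int64(-188), np.int64(0), np.int64(75)), (380, np.int64(-188), np.int64(-13), np.int64(62))]
309 [(360, np.int64(-174), np.int64(27), np.int64(81)), (364, np.int64(-179), np.int64(24), np.int64(82)), (368, np.int64(-186), np.int64(22), np.int64(85)), (372, np.int64(-188), np.int64(13), np.int64(78)), (376, np.int64(-188), np.int64(0), np.int64(66)), (380, np.int64(-188), np.int64(-15), np.int64(53))]
```

View pics/w0.png

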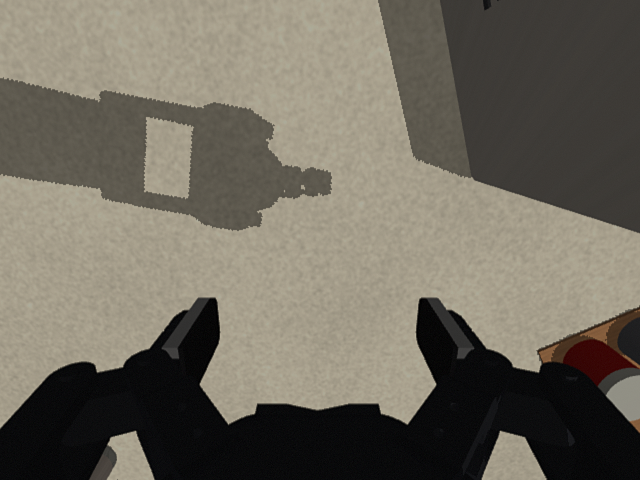

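The cameras disagree with the reported TCP. The shut fingertips end about 34 mm short of it (tip at z≈0.092 while the TCP reads 0.058), so the fingers passed over the panel without touching. The drawer has not moved. I'll work from a camera-measured tip, back off, and push with the tool tilted so the body stays clear of the lid.

```bash
cat >> h.py <<'E'
TIP=.034
def go2(*t):
    """t: (x,y,z of real tip centre in dryer frame, tilt deg, body leaning to -x)"""
    from cell import state
    s=state();R=Ro.from_rotvec(s["ee_rot"]);p=np.array(s["tool_pos"])
    print("t",s["t"],"tip local",L(p-R.apply([0,0,TIP])).round(4),"F",np.round(s["ft_force"],1),"rv",np.round(s["ee_rot"],3))
    for x,y,z,a in t:
        Rd=Ro.from_matrix(np.array([[-ex[0],ey[0],0],[-ex[1],ey[1],0],[0,0,-1.]]))*Ro.from_rotvec([0,-np.deg2rad(a),0])
        q=W(x,y,z)+Rd.apply([0,0,TIP])
        print((x,y,z,a),"d mm",(R.inv().apply(q-p)*1e3).round(1),"rot",np.rad2deg((R.inv()*Rd).as_rotvec()).round(2))
E
python3 - <<'E'
from h import *
c=load("wrist1.npz");R,t=cam(c)
# tip bottom edge in tool frame, from the free view
pc=np.array([0,(283-c["cy"])/c["fy"]*.1515,.1515]);pw=R.T@(pc-t)
Rt=Ro.from_rotvec([-0.081,-3.136,-.002]);print("near bottom edge in tool frame",Rt.inv().apply(pw-[.4024,.0359,.1083]))
# profile of the gripper below z in tool frame
X=cloud(c).reshape(-1,3);T=Rt.inv().apply(X-[.4024,.0359,.1083]);z=c["range_z"].ravel()
m=(z<.2)&(z>0)&(abs(T[:,1])<.06)
for b in np.arange(-.16,-.02,.01):
    k=m&(T[:,2]>=b)&(T[:,2]<b+.01)
    if k.sum()>20: print(round(b,3),k.sum(),"x",np.percentile(T[k,0],[2,98]).round(3),"y",np.percentile(T[k,1],[2,98]).round(3))
go2((-.177,0,.093,0),(-.225,0,.10,0),(-.225,0,.05,22),(-.19,0,.05,22),(-.155,0,.05,22))
E
```

```text
near bottom edge in tool frame [ 0.01165411 -0.00121307 -0.03664486]
-0.14 1618 x [0.019 0.021] y [-0.02   0.017]
-0.13 13820 x [0.005 0.02 ] y [-0.058  0.057]
-0.12 17311 x [0.003 0.018] y [-0.056  0.055]
-0.11 12717 x [-0.007  0.018] y [-0.051  0.048]
-0.1 6362 x [-0.008  0.017] y [-0.044  0.041]
-0.09 7206 x [-0.008  0.014] y [-0.036  0.034]
-0.08 1927 x [-0.007  0.014] y [-0.027  0.024]
-0.07 999 x [-0.009  0.012] y [-0.014  0.011]
-0.06 832 x [0.007 0.012] y [-0.014  0.012]
-0.05 681 x [0.007 0.012] y [-0.014  0.012]
-0.04 126 x [0.007 0.012] y [-0.013  0.01 ]
t 3.55 tip local [-0.1787 -0.0002  0.092 ] F [ 0.   0.1 -0.5] rv [-0.081 -3.14  -0.   ]
(-0.177, 0, 0.093, 0) d mm [-1.7  0.2 -1. ] rot [ 0.   -0.03  0.26]
(-0.225, 0, 0.1, 0) d mm [46.3  0.4 -8. ] rot [ 0.   -0.03  0.26]
(-0.225, 0, 0.05, 22) d mm [33.5  0.3 39.5] rot [  0.05 -22.03   0.25]
(-0.19, 0, 0.05, 22) d mm [-1.5  0.2 39.5] rot [  0.05 -22.03   0.25]
(-0.155, 0, 0.05, 22) d mm [-36.5   0.   39.5] rot [  0.05 -22.03   0.25]
```

Request:
send_rows --pt "10 0 0 0 0 0" --pt "28 0 0 0 0 0" --pt "42 0 0 0 0 0" --pt "46 0 0 0 0 0" --pt "46 0 0 0 -3 0" --pt "44 0 5 0 -7 0" --pt "42 0 15 0 -11 0" --pt "40 0 28 0 -14 0" --pt "38 0 36 0 -14 0" --pt "38 0 39 0 -14 0" --pt "38 0 39 0 -14 0"

```text
t: 4.47
tool_pos: [0.4178, 0.0314, 0.0188]
ee_rot: [0.075, 2.897, -0.009]
ft_force: [0.3, 0.0, -0.3]
grip_width: -0.0
```

```bash
sed -i 's/^TIP=.034/TIP=.036/' h.py; python3 - <<'E'
from h import *
go2((-.2,0,.05,14),(-.156,0,.05,14))
from cell import capture
c=capture("wrist");cv2.imwrite("pics/wrist3.png",c["frame"][:,:,::-1])
E
```

```text
t 4.4667 tip local [-0.2252 -0.0005  0.0537] F [ 0.3  0.  -0.3] rv [ 0.075  2.897 -0.009]
(-0.2, 0, 0.05, 14) d mm [-23.6   0.3   9.7] rot [ 0.07 -0.07  0.24]
(-0.156, 0, 0.05, 14) d mm [-66.3   0.1  20.3] rot [ 0.07 -0.07  0.24]
```

View pics/wrist3.png

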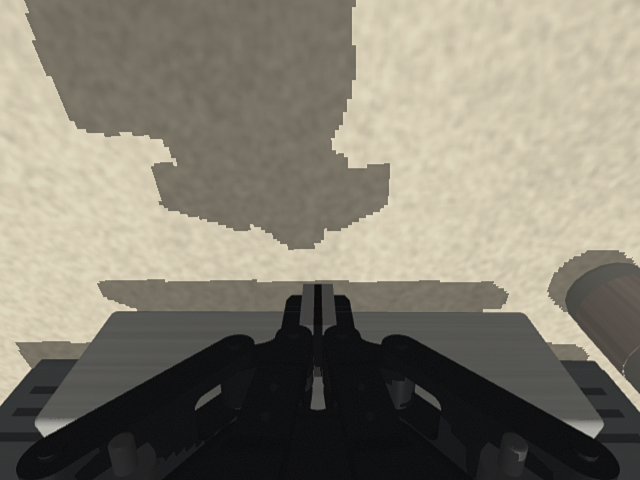

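Request:
send_rows --pt "-6 0 2 0 0 0" --pt "-14 0 4 0 0 0" --pt "-20 0 6 0 0 0" --pt "-25 0 7 0 0 0" --pt "-30 0 8 0 0 0" --pt "-35 0 9 0 0 0" --pt "-40 0 11 0 0 0" --pt "-45 0 12 0 0 0" --pt "-50 0 13 0 0 0" --pt "-54 0 14 0 0 0" --pt "-57 0 15 0 0 0" --pt "-58 0 15 0 0 0"

```text
t: 5.52
tool_pos: [0.4781, 0.0283, 0.0185]
ee_rot: [0.075, 2.897, -0.009]
ft_force: [-1.5, -1.1, -1.9]
grip_width: 0.0001
```

```bash
python3 - <<'E'
from h import *
go2((-.156,0,.05,14))
from cell import capture
c=capture("side");cv2.imwrite("pics/side4.png",cv2.resize(c["frame"][180:400,240:480,::-1],None,fx=2.5,fy=2.5))
go2()
E
```

```text
t 5.5167 tip local [-1.649e-01 -1.000e-04  5.340e-02] F [-1.5 -1.1 -1.9] rv [ 0.075  2.897 -0.009]
(-0.156, 0, 0.05, 14) d mm [-7.8  0.1  5.5] rot [ 0.07 -0.02  0.24]
t 5.5667 tip local [-1.649e-01 -1.000e-04  5.350e-02] F [-0.5 -0.2 -0.4] rv [ 0.075  2.896 -0.009]
```

View pics/side4.png

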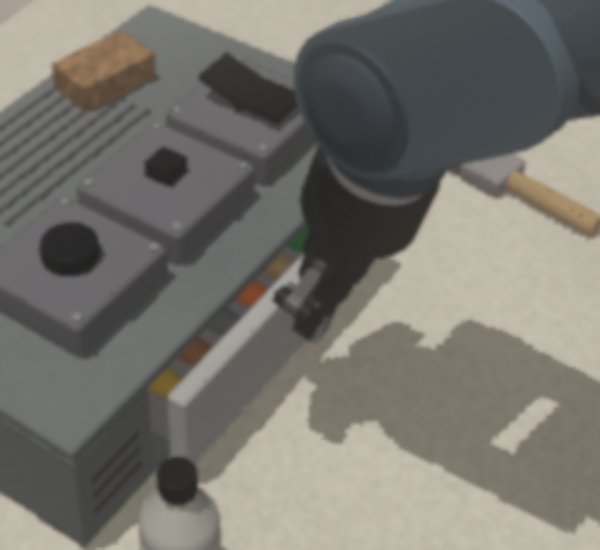

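The drawer is following; only a narrow gap is left.

Request:
send_rows --pt "-2 0 0.5 0 0 0" --pt "-4 0 1 0 0 0" --pt "-6 0 1.5 0 0 0" --pt "-7 0 1.7 0 0 0" --pt "-8 0 2 0 0 0" --pt "-9 0 2.2 0 0 0" --pt "-10 0 2.5 0 0 0" --pt "-10 0 2.5 0 0 0"

```text
t: 6.23
tool_pos: [0.4869, 0.0279, 0.0183]
ee_rot: [0.074, 2.9, -0.009]
ft_force: [-8.8, -1.2, 6.0]
grip_width: -0.0002
```

```bash
python3 - <<'E'
from h import *
go2()
E
```

```text
t 6.2333 tip local [-0.1559 -0.      0.0533] F [-8.8 -1.2  6. ] rv [ 0.074  2.9   -0.009]
```

Request:
send_rows --pt "-1 0 0.2 0 0 0" --pt "-2 0 0.5 0 0 0" --pt "-2 0 0.5 0 0 0"

```text
t: 6.48
tool_pos: [0.4869, 0.0281, 0.0175]
ee_rot: [0.074, 2.905, -0.008]
ft_force: [-17.6, -1.4, 11.1]
grip_width: 0.0001
```

```bash
python3 - <<'E'
from h import *
go2()
E
```

```text
t 6.4833 tip local [-0.1557  0.0002  0.0525] F [-17.6  -1.4  11.1] rv [ 0.074  2.905 -0.008]
```

Firm stop reached: the force doubled with no further travel. Next I back off and look.

Request:
send_rows --pt "5 0 -1 0 0 0" --pt "15 0 -4 0 0 0" --pt "28 0 -7 0 0 0" --pt "40 0 -10 0 0 0" --pt "42 0 -20 0 3 0" --pt "40 0 -40 0 7 0" --pt "36 0 -65 0 11 0" --pt "32 0 -90 0 14 0" --pt "27 0 -115 0 14 0" --pt "22 0 -140 0 14 0" --pt "20 0 -148 0 14 0" --pt "20 0 -150 0 14 0"

```text
t: 7.48
tool_pos: [0.4368, 0.0302, 0.162]
ee_rot: [0.081, 3.134, -0.001]
ft_force: [-0.4, -0.4, -0.8]
grip_width: 0.0002
```

```bash
python3 - <<'E'
from h import *
from cell import capture
c=capture("side");cv2.imwrite("pics/side5.png",c["frame"][:,:,::-1])
c=capture("wrist");np.savez("wrist5.npz",**c);cv2.imwrite("pics/wrist5.png",c["frame"][:,:,::-1])
X=cloud(c);l=X.reshape(-1,3)
d=np.array([l[:,0]-O[0],l[:,1]-O[1]]).T;lx=d@ex;ly=d@ey;z=l[:,2]
m=(abs(ly)<.12)&(z>.025)&(z<.075)&(lx>-.25)&(lx<-.12)&(c["range_z"].ravel()>.15);print("face x",m.sum(),np.percentile(lx[m],[5,50,95]) if m.sum() else 0)
go2((-.18,-.1,.2,0),(-.021,-.1,.2,0),(-.021,-.1,.165,0))
E
```

```text
face x 5898 [-0.14616202 -0.14564113 -0.14514192]
t 7.5833 tip local [-0.1998 -0.0003  0.195 ] F [-0.1  0.2  0.2] rv [0.081 3.14  0.   ]
(-0.18, -0.1, 0.2, 0) d mm [-19.3 -99.8  -5. ] rot [0.   0.04 0.25]
(-0.021, -0.1, 0.2, 0) d mm [-178.3 -100.5   -4.9] rot [0.   0.04 0.25]
(-0.021, -0.1, 0.165, 0) d mm [-178.3 -100.5   30.1] rot [0.   0.04 0.25]
```

View pics/side5.png

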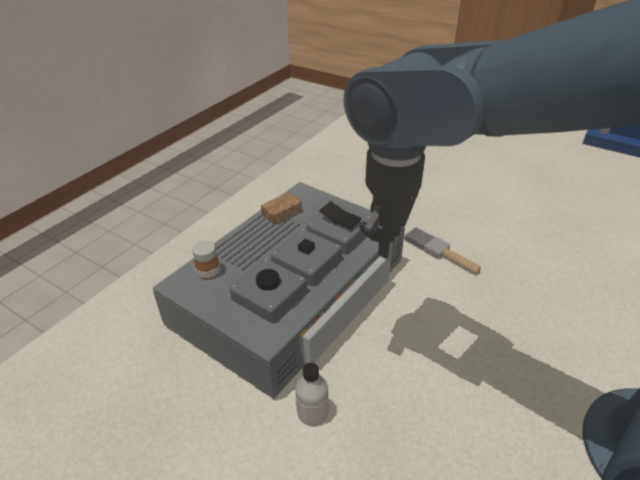

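View pics/wrist5.png

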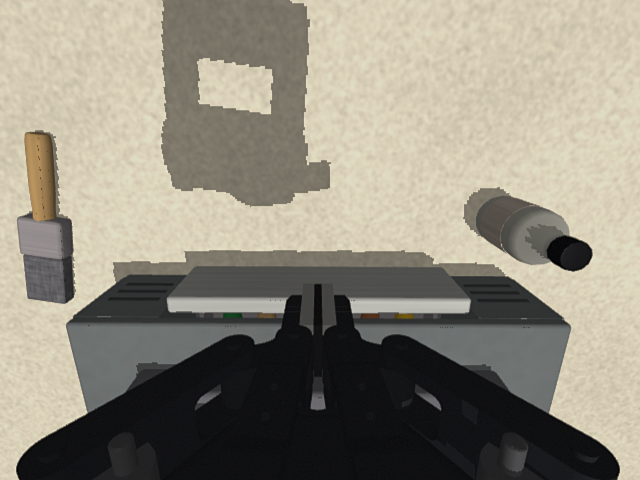

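The panel face now measures 145.6 mm in front of the origin, so the drawer is home to within about 1 mm. I'll recheck it from the top view once the arm is clear. Next is the rocker.

Request:
send_rows --pt "-8 -5 0 0 0 0" --pt "-25 -14 0 0 0 0" --pt "-48 -27 0 0 0 0" --pt "-73 -41 0 0 0 0" --pt "-98 -55 0 0 0 0" --pt "-123 -69 0 0 0 0" --pt "-146 -82 0 0 0 0" --pt "-164 -92 0 0 0 0" --pt "-175 -99 0 0 0 0" --pt "-178 -100.5 5 0 0 0" --pt "-178 -100.5 15 0 0 0" --pt "-178 -100.5 20 0 0 0"

```text
t: 8.58
tool_pos: [0.6054, -0.0785, 0.1361]
ee_rot: [-0.081, -3.136, -0.002]
ft_force: [0.1, 0.0, -0.4]
grip_width: 0.0
```

```bash
python3 - <<'E'
from h import *
from cell import capture
c=capture("side");cv2.imwrite("pics/side6.png",cv2.resize(c["frame"][160:360,240:480,::-1],None,fx=2.5,fy=2.5))
c=capture("wrist");cv2.imwrite("pics/wrist6.png",c["frame"][:,:,::-1])
go2((-.021,-.1,.143,0))
E
```

```text
t 8.6833 tip local [-0.0234 -0.0992  0.1724] F [-1.1 -0.1 -0. ] rv [-8.000e-02 -3.136e+00 -2.000e-03]
(-0.021, -0.1, 0.143, 0) d mm [-2.7 -0.9 29.4] rot [ 0.08 -0.29  0.28]
```

View pics/side6.png

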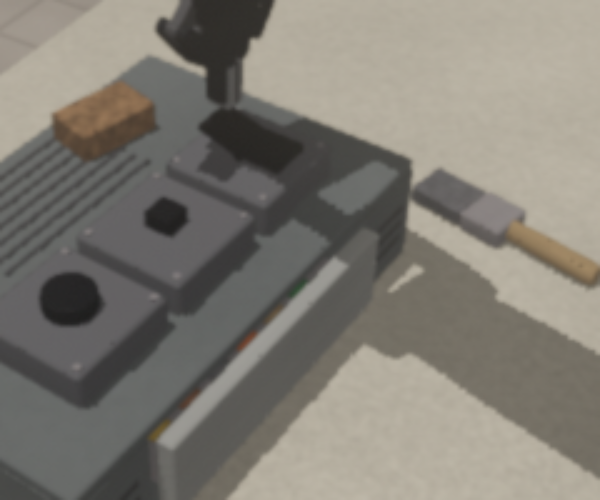

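View pics/wrist6.png

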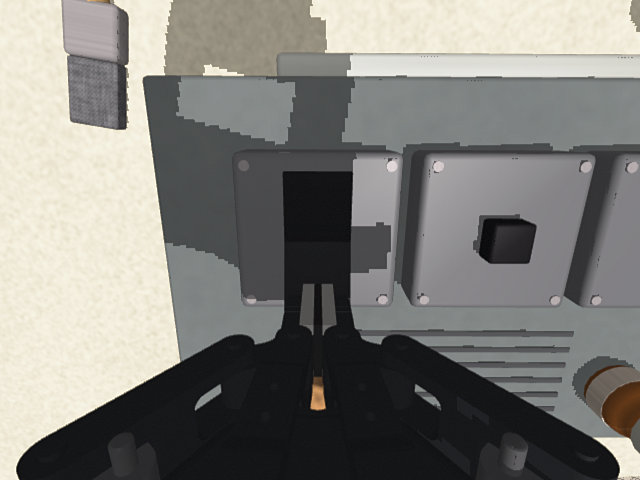

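```bash
python3 - <<'E'
from h import *
from cell import capture
c=capture("top");np.savez("top6.npz",**c);cv2.imwrite("pics/top6.png",cv2.resize(c["frame"][120:320,180:450,::-1],None,fx=2.9,fy=2.9))
X=cloud(c);H=X[...,2]
m=np.zeros(H.shape,bool);m[265:305,225:380]=(H[265:305,225:380]>.077)&(H[265:305,225:380]<.092)
P=np.array([L(p) for p in X[m]]);
k=(P[:,1]>0)&(P[:,1]<.12);print(k.sum(),np.percentile(P[k,0],[2,50,98]))
E
```

```text
431 [-0.14394029 -0.13676793 -0.12958678]
```

View pics/top6.png

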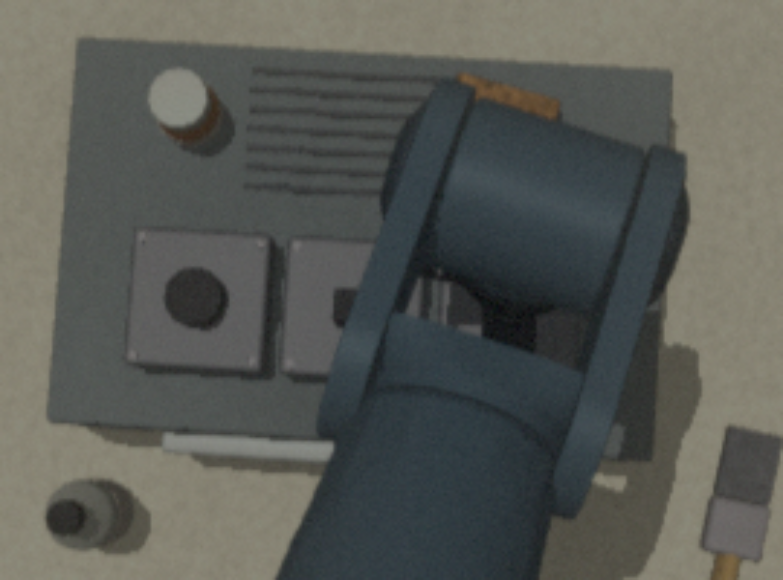

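The top view shows the panel flush against the cabinet (panel top from -144 to -130 mm), so the drawer is home. Now I press the rocker.

Request:
send_rows --pt "-2.5 -1 5 0 0 0" --pt "-2.5 -1 12 0 0 0" --pt "-2.5 -1 15 0 0 0" --pt "-2.5 -1 18 0 0 0" --pt "-2.5 -1 20 0 0 0" --pt "-2.5 -1 22 0 0 0" --pt "-2.5 -1 24 0 0 0" --pt "-2.5 -1 26 0 0 0" --pt "-2.5 -1 27 0 0 0" --pt "-2.5 -1 28 0 0 0" --pt "-2.5 -1 29 0 0 0" --pt "-2.5 -1 29 0 0 0"

```text
t: 9.73
tool_pos: [0.61, -0.0804, 0.1127]
ee_rot: [0.081, 3.14, -0.001]
ft_force: [-3.5, 0.7, 12.5]
grip_width: -0.0002
```

```bash
python3 -c "
from h import *
go2((-.021,-.1,.143,0))"
```

```text
t 9.7333 tip local [-0.0184 -0.1012  0.1487] F [-3.5  0.7 12.5] rv [ 8.10e-02  3.14e+00 -1.00e-03]
(-0.021, -0.1, 0.143, 0) d mm [2.6 1.2 5.7] rot [-0.03  0.02  0.27]
```

```bash
python3 - <<'E'
from h import *
from cell import capture
c=capture("side");np.savez("side7.npz",**c);cv2.imwrite("pics/side7.png",cv2.resize(c["frame"][160:280,280:420,::-1],None,fx=4.5,fy=4.5,interpolation=2))
c=capture("wrist");np.savez("wrist7.npz",**c);cv2.imwrite("pics/wrist7.png",c["frame"][:,:,::-1])
X=cloud(c)
for v in range(160,300,8): print(v,[tuple((L(X[v,u])*1e3).round(0).astype(int).tolist()) for u in (300,318,335)],c["range_z"][v,318])
go2()
E
```

```text
160 [(-83, -110, 131), (-83, -102, 132), (-83, -95, 131)] 0.151008
168 [(-79, -110, 131), (-79, -102, 132), (-79, -95, 131)] 0.15237819
176 [(-78, -109, 153), (-78, -102, 154), (-78, -96, 153)] 0.13208638
184 [(-75, -109, 154), (-75, -102, 153), (-75, -96, 153)] 0.13366543
192 [(-72, -110, 153), (-72, -102, 153), (-72, -96, 153)] 0.13460076
200 [(-68, -110, 151), (-68, -102, 152), (-68, -96, 152)] 0.13697319
208 [(-65, -110, 150), (-65, -102, 151), (-65, -95, 150)] 0.1386828
216 [(-61, -110, 149), (-61, -102, 149), (-61, -95, 149)] 0.14182813
224 [(-57, -110, 148), (-57, -102, 147), (-57, -95, 148)] 0.14462578
232 [(-54, -110, 147), (-54, -102, 147), (-53, -95, 146)] 0.14518984
240 [(-49, -110, 145), (-50, -102, 146), (-50, -95, 146)] 0.14783221
248 [(-45, -110, 144), (-45, -102, 144), (-46, -95, 144)] 0.15075248
256 [(-42, -110, 146), (-42, -102, 144), (-41, -95, 143)] 0.15205383
264 [(-37, -110, 143), (-38, -102, 145), (-38, -95, 144)] 0.15212348
272 [(-34, -110, 144), (-33, -102, 143), (-34, -94, 144)] 0.1552169
280 [(-30, -110, 144), (-30, -102, 144), (-30, -94, 145)] 0.15546472
288 [(-26, -110, 145), (-95, -103, 287), (-26, -94, 144)] 0.0
296 [(-26, -110, 153), (-30, -102, 160), (-26, -95, 152)] 0.14010148
t 9.8333 tip local [-0.0184 -0.1012  0.1487] F [-4.3  1.3 11.8] rv [ 8.10e-02  3.14e+00 -1.00e-03]
```

View pics/side7.png

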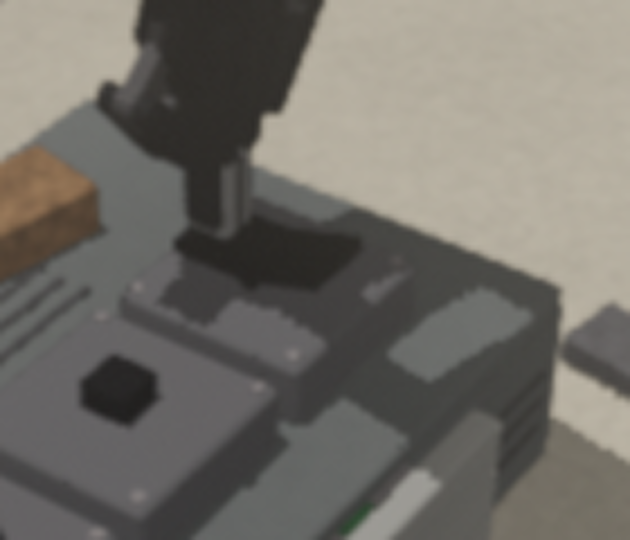

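View pics/wrist7.png

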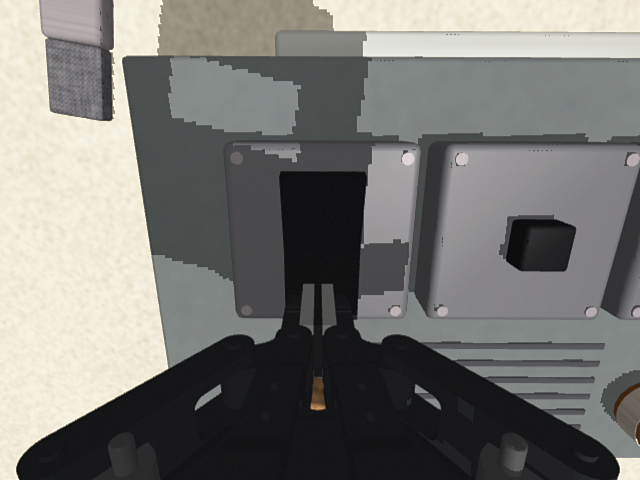

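The rocker has switched over: in the wrist view the back half is level at z≈144 mm and the front edge is up at 154 mm. The contact shows the tip is really about 31 mm behind the reported TCP. I lift and move over to the round button.

Request:
send_rows --pt "0 0 -8 0 0 0" --pt "0 0 -25 0 0 0" --pt "2 5 -40 0 0 0" --pt "5 20 -45 0 0 0" --pt "9 45 -45 0 0 0" --pt "13 75 -45 0 0 0" --pt "18 105 -45 0 0 0" --pt "22 135 -45 0 0 0" --pt "25 163 -45 0 0 0" --pt "28 187 -45 0 0 0" --pt "29 199 -45 0 0 0" --pt "29 201 -42 0 0 0"

```text
t: 10.83
tool_pos: [0.5902, 0.1244, 0.152]
ee_rot: [-0.076, -3.14, -0.0]
ft_force: [0.7, 1.6, 0.9]
grip_width: 0.0003
```

```bash
sed -i 's/^TIP=.036/TIP=.031/' h.py; python3 - <<'E'
from h import *
from cell import capture
c=capture("wrist");cv2.imwrite("pics/wrist8.png",c["frame"][:,:,::-1])
c=capture("side");cv2.imwrite("pics/side8.png",cv2.resize(c["frame"][160:360,160:430,::-1],None,fx=2.9,fy=2.9))
go2((-.045,.1,.15,0),(-.045,.1,.137,0))
E
```

```text
t 10.9333 tip local [-0.0494  0.0999  0.1822] F [ 0.6 -1.1 -0.3] rv [-8.000e-02 -3.139e+00  1.000e-03]
(-0.045, 0.1, 0.15, 0) d mm [-4.6  0.1 32.2] rot [-0.04 -0.11  0.31]
(-0.045, 0.1, 0.137, 0) d mm [-4.6  0.1 45.2] rot [-0.04 -0.11  0.31]
```

View pics/wrist8.png

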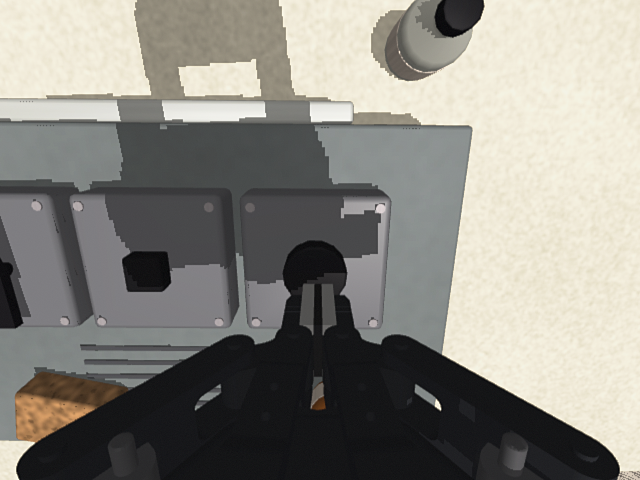

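View pics/side8.png

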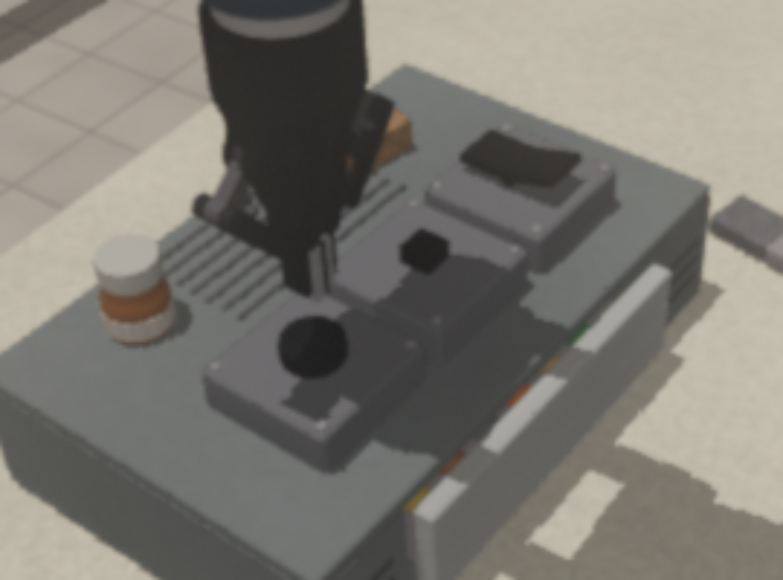

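Request:
send_rows --pt "-3 0 8 0 0 0" --pt "-3 0 20 0 0 0" --pt "-3 0 28 0 0 0" --pt "-3 0 33 0 0 0" --pt "-3 0 36 0 0 0" --pt "-3 0 38 0 0 0" --pt "-3 0 40 0 0 0" --pt "-3 0 42 0 0 0" --pt "-3 0 43 0 0 0" --pt "-3 0 44 0 0 0" --pt "-3 0 45 0 0 0" --pt "-3 0 45 0 0 0"

```text
t: 11.93
tool_pos: [0.5943, 0.1218, 0.1075]
ee_rot: [0.081, 3.14, -0.0]
ft_force: [-1.6, -1.9, 2.7]
grip_width: -0.0001
```

```bash
python3 -c "
from h import *
go2((-.045,.1,.137,0))"
```

```text
t 11.9333 tip local [-0.0454  0.0998  0.1385] F [-1.6 -1.9  2.7] rv [ 0.081  3.14  -0.   ]
(-0.045, 0.1, 0.137, 0) d mm [-0.3  0.2  1.5] rot [-0.01  0.06  0.26]
```

Moving with about 3 N on it, so it is not at the stop yet. I go further down in small steps.

Request:
send_rows --pt "0 0 1 0 0 0" --pt "0 0 2 0 0 0" --pt "0 0 3 0 0 0" --pt "0 0 3 0 0 0"

```text
t: 12.27
tool_pos: [0.5945, 0.1218, 0.1069]
ee_rot: [0.081, 3.14, -0.001]
ft_force: [-7.5, -1.6, 14.6]
grip_width: 0.0002
```

```bash
python3 -c "
from h import *
go2((-.045,.1,.137,0))"
```

```text
t 12.2667 tip local [-0.0452  0.0998  0.1379] F [-7.5 -1.6 14.6] rv [ 8.10e-02  3.14e+00 -1.00e-03]
(-0.045, 0.1, 0.137, 0) d mm [-0.2  0.2  0.9] rot [-0.02  0.03  0.27]
```

Firm stop: 15 N, with the TCP height matching a button top at 137 mm. I lift and move to the square key.

Request:
send_rows --pt "0 0 -8 0 0 0" --pt "0 0 -22 0 0 0" --pt "0 -3 -33 0 0 0" --pt "0 -14 -36 0 0 0" --pt "0 -32 -36 0 0 0" --pt "0 -52 -36 0 0 0" --pt "0 -72 -36 0 0 0" --pt "0 -88 -36 0 0 0" --pt "0 -97 -36 0 0 0" --pt "0 -100 -34 0 0 0" --pt "0 -100 -28 0 0 0" --pt "0 -100 -24 0 0 0"

```text
t: 13.27
tool_pos: [0.5886, 0.0223, 0.1277]
ee_rot: [-0.081, -3.14, -0.001]
ft_force: [-0.2, 0.3, -0.1]
grip_width: 0.0
```

```bash
sed -i 's/^TIP=.031/TIP=.0302/' h.py; python3 - <<'E'
from h import *
from cell import capture
c=capture("wrist");cv2.imwrite("pics/wrist9.png",c["frame"][:,:,::-1])
c=capture("side");cv2.imwrite("pics/side9.png",cv2.resize(c["frame"][160:360,160:430,::-1],None,fx=2.9,fy=2.9));X=cloud(c)
b=X[270:288,260:276,2];print("round top z side",np.median(b),np.percentile(b,90))
go2((-.045,0,.144,0),(-.045,0,.138,0))
E
```

```text
round top z side 0.13518913536778648 0.13648670935359072
t 13.3667 tip local [-0.0462  0.0007  0.1571] F [-1.2  0.4 -0.3] rv [-8.000e-02 -3.138e+00 -1.000e-03]
(-0.045, 0, 0.144, 0) d mm [-1.3 -0.7 13.1] rot [ 0.03 -0.14  0.31]
(-0.045, 0, 0.138, 0) d mm [-1.3 -0.7 19.1] rot [ 0.03 -0.14  0.31]
```

View pics/wrist9.png

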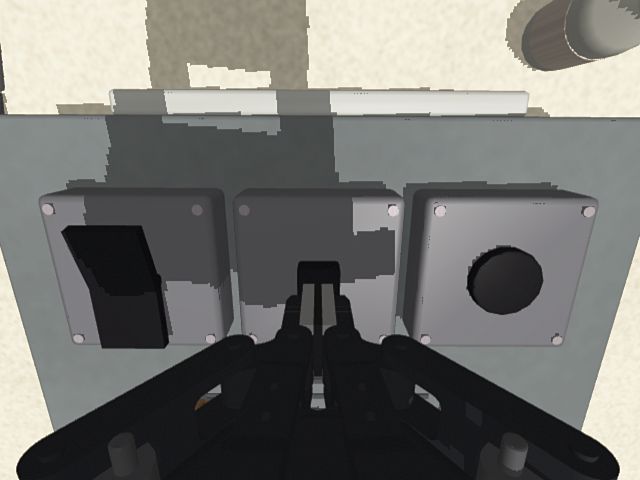

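View pics/side9.png

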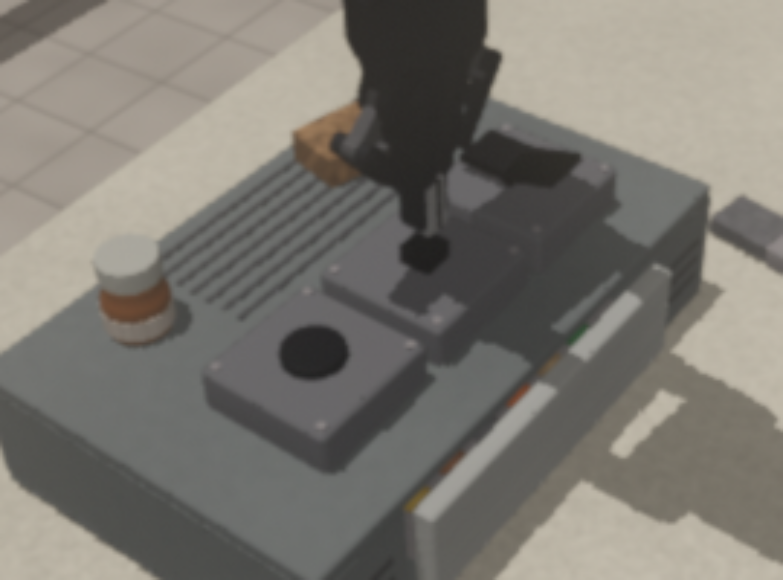

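The button is in and the rocker is over. Next I press the key, without lifting until the hold is done.

Request:
send_rows --pt "-1 -0.5 5 0 0 0" --pt "-1 -0.5 10 0 0 0" --pt "-1 -0.5 13 0 0 0" --pt "-1 -0.5 15 0 0 0" --pt "-1 -0.5 17 0 0 0" --pt "-1 -0.5 19 0 0 0" --pt "-1 -0.5 21 0 0 0" --pt "-1 -0.5 23 0 0 0" --pt "-1 -0.5 23 0 0 0"

```text
t: 14.12
tool_pos: [0.5898, 0.0217, 0.1078]
ee_rot: [-0.081, -3.14, -0.0]
ft_force: [-8.2, 3.1, 15.2]
grip_width: 0.0003
```

```bash
python3 -c "
from h import *
go2((-.045,0,.138,0))"
```

```text
t 14.1167 tip local [-0.0442 -0.0004  0.138 ] F [-8.2  3.1 15.2] rv [-0.081 -3.14  -0.   ]
(-0.045, 0, 0.138, 0) d mm [ 0.8  0.4 -0. ] rot [ 0.01 -0.05  0.28]
```

Fully down at the stop: 15 N (about 4.5 N is enough to hold it) with the tip at 138 mm. Now I hold.

Request:
send_rows --pt "0 0 0 0 0 0" --pt "0 0 0 0 0 0" --pt "0 0 0 0 0 0" --pt "0 0 0 0 0 0" --pt "0 0 0 0 0 0" --pt "0 0 0 0 0 0" --pt "0 0 0 0 0 0" --pt "0 0 0 0 0 0" --pt "0 0 0 0 0 0" --pt "0 0 0 0 0 0" --pt "0 0 0 0 0 0" --pt "0 0 0 0 0 0"

```text
t: 15.12
tool_pos: [0.5898, 0.0217, 0.1078]
ee_rot: [-0.081, -3.14, -0.0]
ft_force: [-9.6, 1.9, 14.1]
grip_width: 0.0
```

Request:
send_rows --pt "0 0 0 0 0 0" --pt "0 0 0 0 0 0" --pt "0 0 0 0 0 0" --pt "0 0 0 0 0 0" --pt "0 0 0 0 0 0" --pt "0 0 0 0 0 0" --pt "0 0 0 0 0 0" --pt "0 0 0 0 0 0" --pt "0 0 0 0 0 0" --pt "0 0 0 0 0 0" --pt "0 0 0 0 0 0" --pt "0 0 0 0 0 0"

```text
t: 16.12
tool_pos: [0.5898, 0.0217, 0.1078]
ee_rot: [-0.081, -3.14, -0.0]
ft_force: [-8.7, 2.0, 14.4]
grip_width: 0.0003
```

Request:
send_rows --pt "0 0 0 0 0 0" --pt "0 0 -8 0 0 0" --pt "0 0 -25 0 0 0" --pt "0 0 -45 0 0 0" --pt "0 0 -65 0 0 0" --pt "15 0 -85 0 0 0" --pt "40 0 -95 0 0 0" --pt "70 0 -100 0 0 0" --pt "100 0 -100 0 0 0" --pt "125 0 -100 0 0 0" --pt "140 0 -100 0 0 0" --pt "145 0 -100 0 0 0"

```text
t: 17.12
tool_pos: [0.4435, 0.029, 0.2051]
ee_rot: [0.081, 3.14, -0.001]
ft_force: [-0.5, -0.8, 0.5]
grip_width: 0.0001
```

```bash
python3 - <<'E'
from h import *
from cell import capture
go2()
for n in("wrist","side","top"):
    c=capture(n);np.savez(n+"10.npz",**c);cv2.imwrite(f"pics/{n}10.png",c["frame"][:,:,::-1])
    X=cloud(c).reshape(-1,3);d=X[:,:2]-O;lx=d@ex;ly=d@ey;z=X[:,2]
    def s(nm,x,y,r):
        m=(abs(lx-x)<r)&(abs(ly-y)<r)&(z>.12)&(z<.17);print(n,nm,m.sum(),np.median(z[m]).round(4) if m.sum() else 0)
    s("key",-.045,0,.006);s("round",-.045,.1,.01);s("rock back",-.021,-.1,.006);s("rock front",-.069,-.1,.006)
    m=(abs(ly)<.12)&(z>.03)&(z<.075)&(lx>-.22)&(lx<-.133);print("face",m.sum(),np.median(lx[m]) if m.sum() else 0)
E
```

```text
t 17.1167 tip local [-0.1908 -0.0013  0.2353] F [-0.5 -0.8  0.5] rv [ 8.10e-02  3.14e+00 -1.00e-03]
wrist key 126 0.1451
wrist round 142 0.1383
wrist rock back 0 0
wrist rock front 0 0
face 3641 -0.14567983834267467
side key 29 0.1423
side round 111 0.1354
side rock back 24 0.1409
side rock front 38 0.1299
face 1349 -0.14555042700712273
top key 45 0.1438
top round 114 0.1366
top rock back 42 0.1429
top rock front 42 0.1502
face 0 0
```

View pics/side10.png

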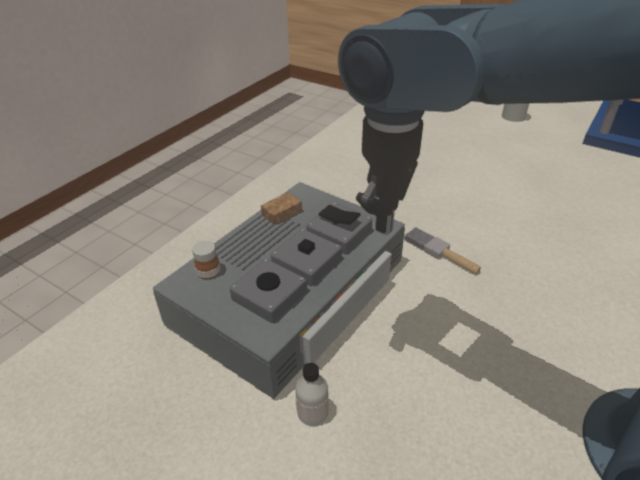

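View pics/wrist10.png

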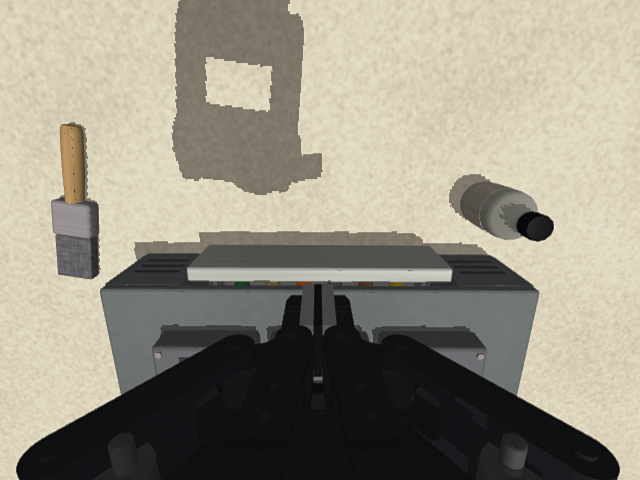

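All the checks hold: drawer face at about 145.6 mm, rocker over, round button in, key back up. The bystanders haven't moved and the robot is clear.

```bash
python3 -c "
from cell import hand_in
print(hand_in())"
```

```text
the job is handed in; nothing more can be done
None
```

I did the four steps in the order asked and handed the job in at about 17 s of the 58 s; no verdict was reported. The highest force I read was about 21 N at the wrist, while pushing the drawer.

| Step | What the last checks showed |
|---|---|
| Drawer home | Pushed to a firm stop (18 N with almost no further travel). The panel face reads 145.5–145.7 mm in front of the origin; 145 mm is fully home. In the top view it sits flush with the cabinet. |
| Rocker switched | Pressed to the stop at about 12 N. The back half is level at 143 mm and the front half is up. |
| Round button in | Pressed to the stop at about 15 N. It has stayed in, with its top at about 137 mm. |
| Square key | Held fully down at 14–15 N for a little over 2 s. It has come back up, with its top at about 144 mm. |

In the last pictures the jar, sanding block, bottle and brush look unmoved, and the robot was clear and touching nothing.

**What disagreed:**
- **Fingertip position:** the shut fingertips end about 30–36 mm short of the reported TCP. My first push therefore passed over the drawer panel without touching it. I measured the real tip with the cameras and corrected it from the contacts.
- **Side camera heights:** the side camera reads 1–2 mm lower than the top camera. Its reading for the rocker's front half (130 mm) looked at the pod instead, so I used the top view (150 mm).

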